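Re-dock three mixed-up modules of a wind-energy trainer

ROBOT

A 7-joint arm with a two-finger parallel gripper is mounted at the origin on the work surface. World frame = base frame: x ahead of the robot, y to its left, z up, the work surface at z = 0. Lengths are in mm, angles in rad, forces in N, time in s.
With the tool pointing down it reaches from about 400 to 875 mm from the base axis. Payload 4.4 kg.
Tool frame: the origin (TCP) lies midway between the tips of the shut fingers; the grasp point (between the pads) lies 19 mm behind it; z points along the fingers, y is the line along which they close (so a half turn about z gives the same grasp; the last joint's range is limited). The gripper opens to 85 mm and grips with 20 to 120 N. Pads are 22 mm wide; open, the fingers measure 114 mm over their backs; the gripper's body (76 mm by 85 mm) begins 54 mm behind the grasp point. The pads swing forward as they close: fully open they stand 13 mm farther back than shut.
Start: joints at [1.117, 0.628, 0.038, 1.517, -0.027, 0.996, -0.02], TCP at [245.827, -601.736, 231.313] pointing down, gripper open.
Joint ranges: [-3.06, 3.06], [-0.37, 2.12], [-1.25, 1.32], [0.18, 2.47], [-1.1, 4.24], [0.23, 1.98], [-2.94, 2.94]. Speed limits (rad/s): [2.57, 2.57, 3.14, 3.14, 3.14, 3.14, 3.14].

INTERFACE

Orientations are given as [roll, pitch, yaw] about the fixed x, y, z axes, in that order (R = Rz(yaw) Ry(pitch) Rx(roll)).
In Python, from cell import telemetry, eyes, ctrl, finder gives the robot as it stands.
- The arm moves only by the tool move_arm, never from a script. Its argument "steps" is a list of rows, each a list of 7 numbers: the turn, a rotation vector about the world's x, y, z in degrees, then the shift along the world's x, y, z in m, then the finger opening in m, from 0 to 0.0854. A call has 1 to 5 rows; each row shifts and turns the commanded pose from where the row before left it; what a row does not reach is not made up. A row lasts 1/10 s, in which the tool goes at most 50 mm and 8.59 degrees, less where a joint would pass 70% of its speed; a pose out of reach is approached as far as the arm can. A call with a gripper value outside its range is refused whole. The fingers move at their own pace and stop on an object; the grip force is fixed at half the most. Time passes only in rows, so rows that do not move let the fingers close. It gives the time, the measured TCP pose, the force, the opening and the grip force at its end, in the units of the state.
- telemetry.read_state(): the state, without advancing time (a new reading comes with each control period).
- eyes.get_image(name): name is "scene" or "top"; returns (picture, depth): 480x640x3 uint8, blue, green, red; 480x640 float32, mm along the optical axis (not along the pixel's ray), 0 where there is no reading.
- eyes.calibration(name): a dict with "fx", "fy", "cx", "cy" (pixels), "position" and "attitude" of the camera in the world. Camera axes: x right, y down, z forward; pixel columns grow to the right and rows downward; lengths in mm; the calibration is good to about 2 mm. A picture is of the moment at which its call begins. calibration takes no time and is no camera call.
- ctrl.finish_job(): hands the job in; it is judged then, once.
Trained networks look in the newest picture that a camera, given by its name, has taken for a name from the list of things; names that differ only in an ending like _2 or _b are one class to them, and where a whole thing is asked for, a point or a joint stands for the part that bears it (a point fixed in the world has none). Each returns a list of dicts, best first, with "confidence" (0 to 1); they miss things now and then, are a little off and sometimes report something else, mostly with a low value. They report only what shows in the picture. A call takes as long as a camera call. They do not tell look-alikes from the thing itself.
- finder.boxes_of(camera, name): "location" ([x, y, z] in mm, in the coordinates of the camera as it stood for that picture, good to about 4 mm: the middle of the surface that is visible of it).
- finder.cut_out(camera, name): "mask" (480x640 bool, what is visible of it).
- finder.pinpoint(camera, name): "location" ([x, y, z] in mm, in the coordinates of the camera as it stood for that picture, good to about 4 mm: a listed point, or the origin of a listed thing).
The state is a dict: "clock": time; "qpos": joint angles; "qd": joint speeds; "tau": joint torques, N m; "eef_pos": TCP position; "tool_rot": TCP orientation; "force": force on the tool from outside, world axes, zero at the start; "torque": the same for the moment, N m; "width": finger opening in mm; "gripper_force": force on a finger pad.
Only numpy, scipy, OpenCV 4.12 (cv2) and the standard library are available. Lean on these libraries where they do the work, as an engineer would, in place of code of your own. Each camera call takes 0.05 s, during which the arm holds its last target. There are 200 camera calls.

TASK

The three modules on the wind trainer board stand in each other's docks: move each to the dock of its own shape, the round generator to the round dock, the oblong meter to the oblong dock and the square load module to the square dock, first parking one of them on the empty cork mat to make room. Set each down gently, upright, in the middle of its dock, with the meter's and the load module's sides parallel to the dock's rim. Leave the glass jar where it is.

Things in the scene. Friction and masses are not known exactly. Their poses are not given: they have to be found in the camera images.
- generator_mid (a point): the generator, a loose upright bare-metal cylinder with a black band near its foot, 56 mm across and 56 mm tall, with a thin shaft sticking up another 14 mm from the middle of its top; about 0.28 kg. The point is its centre, 28 mm above its underside; z points up along the cylinder. It starts in the square dock
- meter_mid (a point): the meter, a loose black oblong box 76 x 46 mm seen from above and 56 mm tall, with a display and a small round dial (6 mm high) on its top; about 0.22 kg. The point is its centre, 28 mm above its underside; x runs along the 76 mm side, y along the 46 mm side, z up. It starts in the round dock, often turned at an angle. Either way round is right in its dock
- load_mid (a point): the load module, a loose white square box 54 x 54 mm seen from above and 56 mm tall, with a grey knob (22 mm across, 13 mm high) on its top; about 0.18 kg. The point is its centre, 28 mm above its underside; x and y run along its sides, z up. It starts in the oblong dock. Any quarter turn is right in its dock
- dock_round: the round dock, a fixed flat light grey tray with a black rim, inner diameter 98 mm, outer 106 mm. Its floor lies 3 mm and the rim's top 6 mm above its underside. Origin: centre of its underside, which lies on the white board (whose top is 6 mm above the table); z up
- dock_oblong: the oblong dock, a fixed flat light grey tray with a black rim, inner size 100 mm along its x and 70 mm along its y; rim 4 mm wide. Its floor lies 3 mm and the rim's top 6 mm above its underside. Origin: centre of its underside, on the white board; z up
- dock_square: the square dock, a fixed flat light grey tray with a black rim, inner size 78 x 78 mm, sides along its x and y; rim 4 mm wide. Its floor lies 3 mm and the rim's top 6 mm above its underside. Origin: centre of its underside, on the white board; z up
- spare_mat: the spare place, a fixed plain square cork mat 110 x 110 mm, 3 mm thick, without a rim, empty at the start. Origin: centre of its underside, on the white board; z up
- jar_mid (a point): a loose closed jar of green glass with a metal lid, to be left alone: 56 mm across, 75 mm tall. The point is its centre, 37.5 mm above its underside; z up. It stands on the white board among the docks
Mind the look-alikes: they are no part of the job. What is shaped like the part that bears generator_mid but yellow is not meant.

How it is judged (in metres and radians):
On the way:
1. one module is parked on the cork mat (((horizontal distance between generator_mid and spare_mat below 0.045 m and z of generator_mid in the frame of spare_mat below 0.036 m and linear speed of generator below 0.05 m/s) or (horizontal distance between meter_mid and spare_mat below 0.045 m and z of meter_mid in the frame of spare_mat below 0.036 m and linear speed of meter below 0.05 m/s) or (horizontal distance between load_mid and spare_mat below 0.045 m and z of load_mid in the frame of spare_mat below 0.036 m and linear speed of load below 0.05 m/s))), for 0.2 s.
At the end, for the whole second after the job is handed in: Generator in the round, meter in the oblong and load module in the square dock: centres within 15 mm of the dock's, on its floor (height within 5 mm), upright within 0.1 rad, at rest; the meter's long side and the load module's sides parallel to the rim within 0.22 rad (horizontal distance between generator_mid and dock_round below 0.015 m and z of generator_mid in the frame of dock_round between 0.026 and 0.036 m and angle between each of generator_mid, meter_mid, load_mid's own z axis and vertical below 0.1 rad and linear speed of each of generator, meter, load below 0.02 m/s and angular speed of each of generator, meter, load below 0.2 rad/s and horizontal distance between meter_mid and dock_oblong below 0.015 m and z of meter_mid in the frame of dock_oblong between 0.026 and 0.036 m and horizontal distance between load_mid and dock_square below 0.015 m and z of load_mid in the frame of dock_square between 0.026 and 0.036 m and angle between the x axis of meter_mid and the x axis of dock_oblong, either way round below 0.22 rad and (angle between the x axis of load_mid and the x axis of dock_square, either way round below 0.22 rad or angle between the x axis of load_mid and the y axis of dock_square, either way round below 0.22 rad)); the robot touches nothing.
It fails at once if a module is dropped or slammed down ((height (world z) of generator_mid below 0.06 m and linear speed of generator above 0.6 m/s) or (height (world z) of meter_mid below 0.06 m and linear speed of meter above 0.6 m/s) or (height (world z) of load_mid below 0.06 m and linear speed of load above 0.6 m/s)).
It fails at once if a module is tipped over (angle between any of generator_mid, meter_mid, load_mid's own z axis and vertical above 0.8 rad).
It fails at once if the glass jar is shifted (distance of jar_mid from where it was at the start of the episode above 0.03 m).
It also fails if it takes over 104 s, if anything falls off the work surface, if the arm or the gripper's body presses on something with over 40 N, if the wrist force passes 120 N, or if a joint passes its speed limit or range.

## Working session

There is one attempt and no reset: what is moved stays moved. The work goes in short steps, Python scripts to look and compute and a tool call to move; the robot and the scene stay as the last step left them, time stands still between calls to the robot, and variables do not carry over. Pictures are saved under pics/ and viewed, at most 14 in all, crops included, and the job is handed in when it is done.

Besides the shell and the picture viewer there is one more tool, called by a JSON object that holds its "method" and its "body". move_arm: Moves the arm, as the interface text tells. Its arguments: {"type":"object","properties":{"steps":{"type":"array"}},"required":["steps"]}

```bash
mkdir -p pics; cat > h.py <<'E'
import numpy as np, cv2
from cell import telemetry, eyes, ctrl, finder
from scipy.spatial.transform import Rotation as R
def T(cam):
    c=eyes.calibration(cam); return R.from_euler('xyz',c['attitude']).as_matrix(), np.array(c['position'],float), c
def w(cam,p):
    r,t,c=T(cam); return r@np.array(p)+t
def cloud(cam,d,mask):
    r,t,c=T(cam); v,u=np.nonzero(mask&(d>0)); z=d[v,u]
    return np.c_[(u-c['cx'])*z/c['fx'],(v-c['cy'])*z/c['fy'],z]@r.T+t
E
python3 - <<'E'
from h import *
for c in ('scene','top'):
    im,d=eyes.get_image(c); cv2.imwrite(f'pics/{c}0.png',im); print(c,eyes.calibration(c))
    np.savez(f'{c}0.npz',im=im,d=d)
    for n in ['generator_mid','meter_mid','load_mid','dock_round','dock_oblong','dock_square','spare_mat','jar_mid']:
        if c=='top': print(n,[(np.round(w(c,x['location'])),round(x['confidence'],2)) for x in finder.pinpoint(c,n)][:3])
print(telemetry.read_state())
E
```

```text
scene {'fx': 481.1514183984788, 'fy': 481.1514183984788, 'cx': 325.319174219675, 'cy': 237.72196257550058, 'position': array([954.73324993, 247.62158234, 869.03735476]), 'attitude': array([-2.53007288, -0.00687095,  2.13941081])}
top {'fx': 445.16328206158124, 'fy': 445.16328206158124, 'cx': 324.9555994635543, 'cy': 239.3264660420703, 'position': array([ 396.99931074,  -40.02074109, 1001.41893416]), 'attitude': array([-3.0582286 ,  0.01864855, -1.55225303])}
generator_mid [(array([ 490., -260.,   33.]), 0.71), (array([ 263., -324.,   36.]), 0.58)]
meter_mid [(array([503., -26.,  38.]), 0.71)]
load_mid [(array([507., 256.,  38.]), 0.84)]
dock_round [(array([502., -28.,   7.]), 0.89)]
dock_oblong [(array([496., 262.,   8.]), 0.8)]
dock_square [(array([ 490., -262.,    4.]), 0.69)]
spare_mat [(array([661., 115.,   6.]), 0.64)]
jar_mid [(array([ 652., -135.,   47.]), 0.65), (array([498., 260.,   7.]), 0.27)]
{'clock': 0.5, 'qpos': array([ 1.11721408,  0.62843895,  0.03848342,  1.51745638, -0.02700146,
        0.99629724, -0.01998017]), 'qd': array([ 0.00058756,  0.00145178,  0.0005197 , -0.0005253 , -0.00097928,
        0.00174111, -0.00013849]), 'tau': array([-1.75214213e-03, -5.62813997e+01,  1.22421283e+00, -1.93605888e+01,
        1.09009157e-02,  2.66601121e-03, -2.21877565e-05]), 'eef_pos': array([ 245.81351677, -601.70452762,  231.26977954]), 'tool_rot': array([-3.14150975e+00, -4.30332924e-05,  3.87788409e-01]), 'force': array([-0.21783509,  0.23018377, -0.29729228]), 'torque': array([ 0.03253937, -0.02798012, -0.05525368]), 'gripper_force': 0.0, 'width': 85.72046156648365}
```

View pics/top0.png

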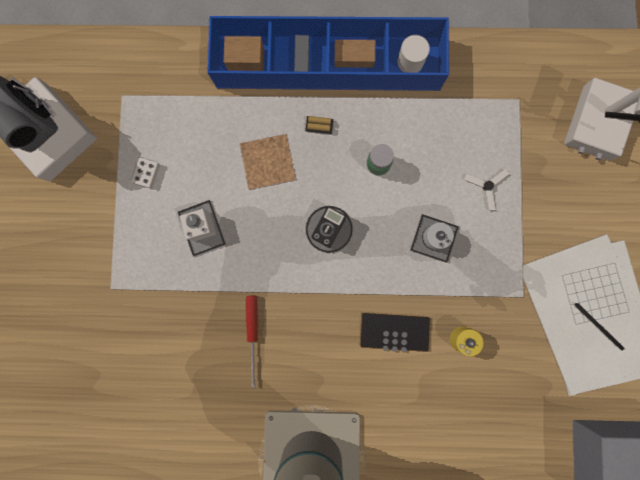

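```bash
python3 - <<'E'
from h import *
z=np.load('top0.npz'); d=z['d']; im=z['im']
P=cloud('top',d,np.ones_like(d,bool))
# board-top heights and module tops
for n,c,h in [('gen',(490,-260),65),('meter',(503,-27),65),('load',(505,258),65),('jar',(652,-135),81)]:
    m=(np.hypot(P[:,0]-c[0],P[:,1]-c[1])<65)&(abs(P[:,2]-h)<6)
    q=P[m]; r=cv2.minAreaRect(q[:,:2].astype(np.float32)); (x,y),rad=cv2.minEnclosingCircle(q[:,:2].astype(np.float32))
    print(n,m.sum(),np.round(np.median(q,0),1),'rect',np.round(r[0],1),np.round(r[1],1),round(r[2],1),'circ',round(x,1),round(y,1),round(rad,1))
# docks: from masks
gray=im.max(2)
for n in ['dock_round','dock_oblong','dock_square','spare_mat']:
    r=finder.cut_out('top',n)[0]; m=r['mask']; q=cloud('top',d,m)
    print(n,len(q),np.round(np.median(q,0),1)); q=q[(q[:,2]<25)].astype(np.float32)
    rr=cv2.minAreaRect(q[:,:2]); print('  ',np.round(rr[0],1),np.round(rr[1],1),round(rr[2],1))
E
```

```text
gen 535 [ 487.8 -260.2   65.5] rect [ 487.2 -261.4] [53.2 53.8] 1.4 circ 487.9 -261.7 28.1
meter 728 [505.2 -27.4  65.8] rect [503.8 -26.8] [46.2 76.2] 62.5 circ 503.5 -27.1 43.0
load 550 [499.2 255.   65.5] rect [503.5 259. ] [54.3 53.9] 18.5 circ 503.1 258.9 36.5
jar 437 [ 653.2 -135.9   81.2] rect [ 653.5 -136.2] [49.  47.1] 3.9 circ 653.6 -136.4 25.0
dock_round 904 [494.6 -27.3  10.1]Traceback (most recent call last):
  File "<stdin>", line 14, in <module>
cv2.error: OpenCV(4.12.0) /io/opencv/modules/imgproc/src/convhull.cpp:143: error: (-215:Assertion failed) total >= 0 && (depth == CV_32F || depth == CV_32S) in function 'convexHull'
```

```bash
python3 - <<'E'
from h import *
z=np.load('top0.npz'); d=z['d']; im=z['im']; r,t,c=T('top')
def plane(u,v,h):
    a=np.c_[(u-c['cx'])/c['fx'],(v-c['cy'])/c['fy'],np.ones(len(u))]@r.T
    return (t+a*((h-t[2])/a[:,2])[:,None])[:,:2].astype(np.float32)
eyes.get_image('top')
for n,h in [('dock_round',12),('dock_oblong',12),('dock_square',12),('spare_mat',9)]:
    l=finder.cut_out('top',n)
    if not l: print(n,'none'); continue
    m=l[0]['mask']; v,u=np.nonzero(m); q=plane(u,v,h)
    rr=cv2.minAreaRect(q); print(n,len(q),'rect',np.round(rr[0],1),np.round(rr[1],1),round(rr[2],1),'circ',np.round(cv2.minEnclosingCircle(q)[0],1),cv2.minEnclosingCircle(q)[1])
    for k in (-1,1): pass
    cs,_=cv2.findContours(m.astype(np.uint8),0,1)
    cv2.drawContours(im,cs,-1,(0,0,255),1)
cv2.imwrite('pics/c0.png',cv2.resize(im[120:270,160:480],None,fx=2.5,fy=2.5,interpolation=cv2.INTER_NEAREST))
E
```

```text
dock_round 928 rect [504.  -26.4] [103.1 103. ] 46.0 circ [503.4 -26.6] 53.01701736450195
dock_oblong none
dock_square 743 rect [ 486.4 -260.2] [85.8 86.2] 71.5 circ [ 486.9 -260.4] 57.3138313293457
spare_mat 2354 rect [654.9 116.5] [113.1 114.2] 11.1 circ [655.3 116.7] 76.58318328857422
```

View pics/c0.png

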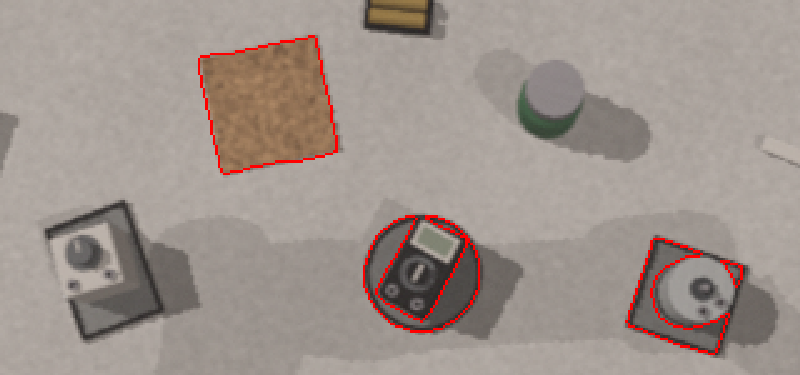

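The meter, mid-frame in the round dock at about (420,270) in the crop, goes to the mat first. The square dock is at (687,295) and the oblong dock at (103,270). Rim sizes match the given ones.

{"method": "move_arm", "body": {"steps": [[0, 0, -3.3, 0.0172, 0.0383, -0.006, 0.085], [0, 0, -3.3, 0.0172, 0.0383, -0.006, 0.085], [0, 0, -3.3, 0.0172, 0.0383, -0.006, 0.085], [0, 0, -3.3, 0.0172, 0.0383, -0.006, 0.085], [0, 0, -3.3, 0.0172, 0.0383, -0.006, 0.085]]}}

```text
clock: 1.3
eef_pos: [332.5, -408.8, 201.3]
tool_rot: [3.141, -0.001, 0.097]
force: [0.8, 0.2, 0.8]
width: 85.0
gripper_force: 0.0
```

{"method": "move_arm", "body": {"steps": [[0, 0, -3.3, 0.0172, 0.0383, -0.006, 0.085], [0, 0, -3.3, 0.0172, 0.0383, -0.006, 0.085], [0, 0, -3.3, 0.0172, 0.0383, -0.006, 0.085], [0, 0, -3.3, 0.0172, 0.0383, -0.006, 0.085], [0, 0, -3.3, 0.0172, 0.0383, -0.006, 0.085]]}}

```text
clock: 1.8
eef_pos: [418.6, -217.3, 171.4]
tool_rot: [3.141, -0.001, -0.191]
force: [0.3, 0.2, -0.3]
width: 85.5
gripper_force: 0.0
```

{"method": "move_arm", "body": {"steps": [[0, 0, -3.3, 0.0172, 0.0383, -0.006, 0.085], [0, 0, -3.3, 0.0172, 0.0383, -0.006, 0.085], [0, 0, -3.3, 0.0172, 0.0383, -0.006, 0.085], [0, 0, -3.3, 0.0172, 0.0383, -0.006, 0.085], [0, 0, 0, 0, 0, 0, 0.085]]}}

```text
clock: 2.3
eef_pos: [489.1, -58.3, 146.6]
tool_rot: [-3.138, 0.001, -0.409]
force: [0.2, -0.7, 0.8]
width: 84.8
gripper_force: 0.0
```

```bash
python3 - <<'E'
from h import *
r,t,c=T('top')
p=np.array([(46,232),(124,203),(162,312),(85,338)])
u=160+p[:,0]/2.5; v=120+p[:,1]/2.5
a=np.c_[(u-c['cx'])/c['fx'],(v-c['cy'])/c['fy'],np.ones(4)]@r.T
q=(t+a*((12-t[2])/a[:,2])[:,None])[:,:2]; print(q,q.mean(0),cv2.minAreaRect(q.astype(np.float32)))
for k in range(4): e=q[(k+1)%4]-q[k]; print(np.hypot(*e),np.degrees(np.arctan2(e[1],e[0])))
s=telemetry.read_state(); print(s['clock'],s['eef_pos'],np.degrees(s['tool_rot']),s['qpos'])
E
```

```text
[[533.75299595 311.6956353 ]
 [561.27502984 242.02685036]
 [463.23390212 203.87539542]
 [438.73901353 272.17775574]] [499.25023536 257.44390921] ((498.5923156738281, 257.53515625), (105.20124816894531, 74.90797424316406), 21.556055068969727)
74.90795648010989 -68.44394275720465
105.20264368908114 -158.73713479160025
72.56178052213198 109.72906908334758
102.9044200273949 22.583230224874246
2.3 [489.05313926 -58.26761827 146.55958891] [-1.79810434e+02  2.88544020e-02 -2.34058075e+01] [-0.11641258  0.54831227  0.26207378  2.04007819 -0.25401128  0.58292113
 -1.65730031]
```

{"method": "move_arm", "body": {"steps": [[0, 0, -2, 0.0075, 0.016, 0, 0.085], [0, 0, -2, 0.0075, 0.016, 0, 0.085], [0, 0, 0, 0, 0, 0, 0.085], [0, 0, 0, 0, 0, 0, 0.085], [0, 0, 0, 0, 0, 0, 0.085]]}}

```text
clock: 2.8
eef_pos: [501.2, -34.8, 147.4]
tool_rot: [3.141, -0.0, -0.489]
force: [-0.4, 0.2, 0.5]
width: 85.1
gripper_force: 0.0
```

{"method": "move_arm", "body": {"steps": [[0, 0, 0.5, 0.0025, 0.0075, -0.015, 0.085], [0, 0, 0, 0, 0, -0.035, 0.085], [0, 0, 0, 0, 0, -0.035, 0.085], [0, 0, 0, 0, 0, -0.025, 0.085], [0, 0, 0, 0, 0, -0.012, 0.085]]}}

```text
clock: 3.3
eef_pos: [502.6, -27.2, 23.5]
tool_rot: [3.14, 0.003, -0.481]
force: [-0.2, 1.5, 0.3]
width: 84.9
gripper_force: 0.0
```

{"method": "move_arm", "body": {"steps": [[0, 0, 0, 0, 0, 0, 0.085], [0, 0, 0, 0, 0, 0, 0.06], [0, 0, 0, 0, 0, 0, 0.045], [0, 0, 0, 0, 0, 0, 0.03], [0, 0, 0, 0, 0, 0, 0.03]]}}

```text
clock: 3.8
eef_pos: [505.1, -26.3, 26.7]
tool_rot: [-3.141, -0.002, -0.48]
force: [-0.5, -0.6, 5.9]
width: 45.5
gripper_force: 62.4
```

{"method": "move_arm", "body": {"steps": [[0, 0, 0, 0, 0, 0, 0.03], [0, 0, 0, 0, 0, 0, 0.03], [0, 0, 0, 0, 0, 0, 0.03], [0, 0, 0, 0, 0, 0.005, 0.03], [0, 0, 0, 0, 0, 0.01, 0.03]]}}

```text
clock: 4.3
eef_pos: [503.6, -25.8, 40.6]
tool_rot: [3.141, 0.001, -0.479]
force: [-0.4, 0.0, -2.6]
width: 45.1
gripper_force: 61.6
```

{"method": "move_arm", "body": {"steps": [[0, 0, 0, 0, 0, 0.03, 0.03], [0, 0, 0, 0, 0, 0.035, 0.03], [0, 0, 0, 0.015, 0.014, 0.03, 0.03], [0, 0, 0, 0.025, 0.024, 0, 0.03], [0, 0, 0, 0.03, 0.029, 0, 0.03]]}}

```text
clock: 4.8
eef_pos: [574.8, 40.7, 137.8]
tool_rot: [-3.141, -0.002, -0.482]
force: [0.8, -0.3, -2.7]
width: 45.3
gripper_force: 62.1
```

{"method": "move_arm", "body": {"steps": [[0, 0, 0, 0.032, 0.03, 0, 0.03], [0, 0, 0, 0.03, 0.028, 0, 0.03], [0, 0, 0, 0.0195, 0.0175, 0, 0.03], [0, 0, 0, 0, 0, -0.02, 0.03], [0, 0, 0, 0, 0, -0.03, 0.03]]}}

```text
clock: 5.3
eef_pos: [657.4, 118.1, 86.9]
tool_rot: [-3.139, -0.004, -0.477]
force: [0.0, -0.5, -3.1]
width: 45.2
gripper_force: 62.2
```

{"method": "move_arm", "body": {"steps": [[0, 0, 0, 0, 0, -0.02, 0.03], [0, 0, 0, 0, 0, -0.01, 0.03], [0, 0, 0, 0, 0, -0.005, 0.03], [0, 0, 0, 0, 0, 0, 0.03], [0, 0, 0, 0, 0, 0, 0.03]]}}

```text
clock: 5.8
eef_pos: [656.5, 116.5, 51.5]
tool_rot: [-3.141, -0.002, -0.48]
force: [0.3, 0.5, -2.8]
width: 45.3
gripper_force: 62.1
```

{"method": "move_arm", "body": {"steps": [[0, 0, 0, 0, 0, -0.012, 0.03], [0, 0, 0, 0, 0, -0.006, 0.03], [0, 0, 0, 0, 0, -0.003, 0.03], [0, 0, 0, 0, 0, -0.003, 0.03], [0, 0, 0, 0, 0, 0, 0.03]]}}

```text
clock: 6.3
eef_pos: [655.6, 116.4, 26.8]
tool_rot: [-3.141, 0.0, -0.48]
force: [-2.7, -0.7, 3.0]
width: 45.2
gripper_force: 62.3
```

{"method": "move_arm", "body": {"steps": [[0, 0, 0, 0, 0, -0.001, 0.03], [0, 0, 0, 0, 0, 0, 0.05], [0, 0, 0, 0, 0, 0, 0.07], [0, 0, 0, 0, 0, 0, 0.085], [0, 0, 0, 0, 0, 0, 0.085]]}}

```text
clock: 6.8
eef_pos: [655.7, 116.5, 25.2]
tool_rot: [3.142, -0.0, -0.48]
force: [-0.1, -0.5, 0.4]
width: 84.9
gripper_force: 0.0
```

{"method": "move_arm", "body": {"steps": [[0, 0, 0, 0, 0, 0, 0.085], [0, 0, 0, 0, 0, 0.01, 0.085], [0, 0, 0, 0, 0, 0.03, 0.085], [0, 0, 0, 0, 0, 0.04, 0.085], [0, 0, 0, 0, 0, 0.035, 0.085]]}}

```text
clock: 7.3
eef_pos: [655.9, 116.4, 142.5]
tool_rot: [-3.141, -0.001, -0.48]
force: [1.0, -0.0, 0.2]
width: 85.0
gripper_force: 0.0
```

{"method": "move_arm", "body": {"steps": [[0, 0, 2, -0.017, -0.038, 0, 0.085], [0, 0, 2, -0.017, -0.038, 0, 0.085], [0, 0, 2, -0.017, -0.038, 0, 0.085], [0, 0, 2, -0.017, -0.038, 0, 0.085], [0, 0, 1, -0.017, -0.038, 0, 0.085]]}}

```text
clock: 7.8
eef_pos: [570.1, -75.0, 141.3]
tool_rot: [-3.141, -0.001, -0.321]
force: [-0.0, -0.6, 0.8]
width: 85.2
gripper_force: 0.0
```

{"method": "move_arm", "body": {"steps": [[0, 0, 0, -0.017, -0.038, 0, 0.085], [0, 0, 0, -0.017, -0.038, 0, 0.085], [0, 0, 0, -0.017, -0.038, 0, 0.085], [0, 0, 0, -0.017, -0.038, 0, 0.085], [0, 0, 0, -0.0145, -0.036, -0.01, 0.085]]}}

```text
clock: 8.3
eef_pos: [488.1, -264.1, 132.1]
tool_rot: [3.141, -0.004, -0.323]
force: [1.1, 0.1, 0.2]
width: 85.1
gripper_force: 0.0
```

{"method": "move_arm", "body": {"steps": [[0, 0, 0, 0, 0, -0.02, 0.085], [0, 0, 0, 0, 0, 0, 0.085], [0, 0, 0, 0, 0, 0, 0.085]]}}

```text
clock: 8.6
eef_pos: [488.5, -260.7, 110.7]
tool_rot: [-3.141, 0.0, -0.322]
force: [-0.1, 0.2, 1.0]
width: 84.8
gripper_force: 0.0
```

```bash
python3 - <<'E'
from h import *
im,d=eyes.get_image('top'); cv2.imwrite('pics/top1.png',im)
P=cloud('top',d,np.ones_like(d,bool))
m=(np.hypot(P[:,0]-655,P[:,1]-117)<65)&(abs(P[:,2]-65)<6); print('meter',cv2.minAreaRect(P[m][:,:2].astype(np.float32)))
r,t,c=T('top')
for n in ['dock_round','dock_oblong']:
    l=finder.cut_out('top',n)
    if not l: print(n,'none'); continue
    v,u=np.nonzero(l[0]['mask']); a=np.c_[(u-c['cx'])/c['fx'],(v-c['cy'])/c['fy'],np.ones(len(u))]@r.T
    q=(t+a*((12-t[2])/a[:,2])[:,None])[:,:2].astype(np.float32); print(n,len(q),cv2.minAreaRect(q),cv2.minEnclosingCircle(q))
E
```

```text
meter ((654.843017578125, 117.97364807128906), (47.15898132324219, 76.05224609375), 62.41255569458008)
dock_round 1747 ((502.712158203125, -27.91741180419922), (103.95464324951172, 104.27874755859375), 34.30764389038086) ((502.2061767578125, -27.412309646606445), 53.57658767700195)
dock_oblong 912 ((500.8414001464844, 259.8381652832031), (111.67698669433594, 80.41048431396484), 21.323835372924805) ((501.55523681640625, 261.22943115234375), 66.48509979248047)
```

View pics/top1.png

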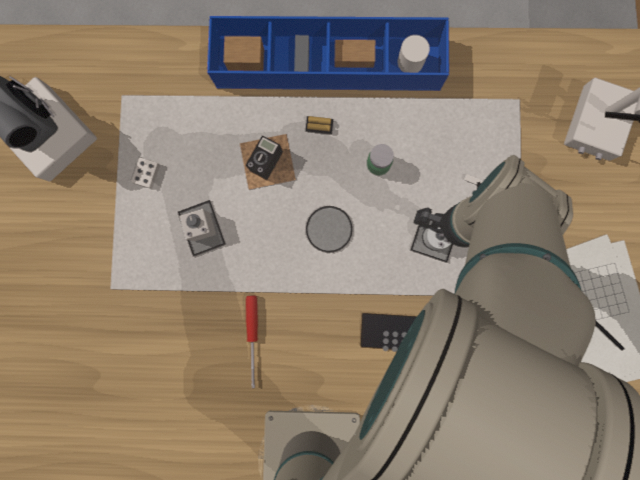

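The meter stands on the mat at (263,158), the round dock at (329,229) is empty, and the gripper is above the generator at (440,236).

{"method": "move_arm", "body": {"steps": [[0, 0, 0, 0, 0, -0.02, 0.085], [0, 0, 0, 0, 0, -0.03, 0.085], [0, 0, 0, 0, 0, -0.02, 0.085], [0, 0, 0, 0, 0, -0.01, 0.085], [0, 0, 0, 0, 0, -0.005, 0.085]]}}

```text
clock: 9.25
eef_pos: [488.4, -261.0, 25.0]
tool_rot: [-3.141, 0.0, -0.321]
force: [0.1, 0.7, 0.1]
width: 84.8
gripper_force: 0.0
```

{"method": "move_arm", "body": {"steps": [[0, 0, 0, 0, 0, 0, 0.085], [0, 0, 0, 0, 0, 0, 0.065], [0, 0, 0, 0, 0, 0, 0.055], [0, 0, 0, 0, 0, 0, 0.04], [0, 0, 0, 0, 0, 0, 0.04]]}}

```text
clock: 9.75
eef_pos: [488.9, -262.3, 26.6]
tool_rot: [3.141, -0.002, -0.323]
force: [-1.3, 0.5, 5.3]
width: 55.1
gripper_force: 62.9
```

{"method": "move_arm", "body": {"steps": [[0, 0, 0, 0, 0, 0, 0.04], [0, 0, 0, 0, 0, 0, 0.04], [0, 0, 0, 0, 0, 0, 0.04], [0, 0, 0, 0, 0, 0.005, 0.04], [0, 0, 0, 0, 0, 0.01, 0.04]]}}

```text
clock: 10.25
eef_pos: [487.4, -261.1, 40.3]
tool_rot: [-3.141, 0.002, -0.323]
force: [0.0, -0.9, -3.3]
width: 54.4
gripper_force: 63.9
```

{"method": "move_arm", "body": {"steps": [[0, 0, 0, 0, 0, 0.03, 0.04], [0, 0, 0, 0, 0, 0.035, 0.04], [0, 0, 0, 0.001, 0.014, 0.02, 0.04], [0, 0, 0, 0.002, 0.028, 0, 0.04], [0, 0, 0, 0.002, 0.035, 0, 0.04]]}}

```text
clock: 10.75
eef_pos: [493.5, -185.4, 127.0]
tool_rot: [3.141, -0.003, -0.326]
force: [-0.2, 0.7, -4.1]
width: 54.9
gripper_force: 64.4
```

{"method": "move_arm", "body": {"steps": [[0, 0, 0, 0.003, 0.04, 0, 0.04], [0, 0, 0, 0.003, 0.04, 0, 0.04], [0, 0, 0, 0.002, 0.035, 0, 0.04], [0, 0, 0, 0.001, 0.027, 0, 0.04], [0, 0, 0, 0.001, 0.015, -0.015, 0.04]]}}

```text
clock: 11.25
eef_pos: [504.3, -24.1, 112.0]
tool_rot: [-3.139, -0.003, -0.319]
force: [0.3, -0.8, -2.2]
width: 55.0
gripper_force: 64.4
```

{"method": "move_arm", "body": {"steps": [[0, 0, 0, 0, 0, -0.03, 0.04], [0, 0, 0, 0, 0, -0.02, 0.04], [0, 0, 0, 0, 0, -0.01, 0.04], [0, 0, 0, 0, 0, 0, 0.04], [0, 0, 0, 0, 0, 0, 0.04]]}}

```text
clock: 11.75
eef_pos: [503.6, -27.8, 51.0]
tool_rot: [-3.141, -0.001, -0.323]
force: [-0.0, 0.9, -3.7]
width: 54.8
gripper_force: 64.4
```

{"method": "move_arm", "body": {"steps": [[0, 0, 0, 0, 0.0005, -0.012, 0.04], [0, 0, 0, 0, 0, -0.006, 0.04], [0, 0, 0, 0, 0, -0.003, 0.04], [0, 0, 0, 0, 0, -0.003, 0.04], [0, 0, 0, 0, 0, -0.001, 0.04]]}}

```text
clock: 12.25
eef_pos: [503.0, -27.0, 26.6]
tool_rot: [-3.141, 0.0, -0.323]
force: [-5.0, 0.7, 24.8]
width: 54.5
gripper_force: 66.7
```

{"method": "move_arm", "body": {"steps": [[0, 0, 0, 0, 0, 0, 0.05], [0, 0, 0, 0, 0, 0, 0.065], [0, 0, 0, 0, 0, 0, 0.085], [0, 0, 0, 0, 0, 0, 0.085], [0, 0, 0, 0, 0, 0, 0.085]]}}

```text
clock: 12.75
eef_pos: [503.2, -27.1, 25.2]
tool_rot: [3.142, -0.0, -0.323]
force: [-0.2, -0.1, -1.2]
width: 85.1
gripper_force: 0.0
```

{"method": "move_arm", "body": {"steps": [[0, 0, 0, 0, 0, 0.01, 0.085], [0, 0, 0, 0, 0, 0.03, 0.085], [0, 0, 0, 0, 0, 0.04, 0.085], [0, 0, 0, 0, 0, 0.035, 0.085], [0, 0, 3, 0, 0.02, 0, 0.085]]}}

```text
clock: 13.25
eef_pos: [506.3, -10.1, 145.3]
tool_rot: [-3.141, -0.01, -0.274]
force: [0.7, -0.3, -0.7]
width: 84.7
gripper_force: 0.0
```

{"method": "move_arm", "body": {"steps": [[0, 0, 5, 0, 0.036, 0, 0.085], [0, 0, 5, 0, 0.04, 0, 0.085], [0, 0, 5, 0, 0.04, 0, 0.085], [0, 0, 5, 0, 0.04, 0, 0.085], [0, 0, 5, 0, 0.04, 0, 0.085]]}}

```text
clock: 13.75
eef_pos: [502.9, 190.5, 141.1]
tool_rot: [3.141, -0.001, 0.17]
force: [0.5, -0.6, 0.2]
width: 85.1
gripper_force: 0.0
```

{"method": "move_arm", "body": {"steps": [[0, 0, 5, 0, 0.04, 0, 0.085], [0, 0, 4, 0, 0.03, -0.01, 0.085], [0, 0, 0, 0, 0, -0.02, 0.085], [0, 0, 0, 0, 0, 0, 0.085], [0, 0, 0, 0, 0, 0, 0.085]]}}

```text
clock: 14.25
eef_pos: [503.0, 257.8, 110.6]
tool_rot: [3.141, 0.001, 0.322]
force: [-0.1, 0.4, 0.5]
width: 84.9
gripper_force: 0.0
```

```bash
python3 - <<'E'
from h import *
im,d=eyes.get_image('top'); cv2.imwrite('pics/top2.png',im)
P=cloud('top',d,np.ones_like(d,bool))
m=(np.hypot(P[:,0]-503,P[:,1]+27)<65)&(abs(P[:,2]-65)<6); print('gen',cv2.minEnclosingCircle(P[m][:,:2].astype(np.float32)))
r,t,c=T('top')
for n in ['dock_round','dock_square']:
    l=finder.cut_out('top',n)
    if not l: print(n,'none'); continue
    v,u=np.nonzero(l[0]['mask']); a=np.c_[(u-c['cx'])/c['fx'],(v-c['cy'])/c['fy'],np.ones(len(u))]@r.T
    q=(t+a*((12-t[2])/a[:,2])[:,None])[:,:2].astype(np.float32); print(n,len(q),cv2.minAreaRect(q),cv2.minEnclosingCircle(q))
E
```

```text
gen ((502.3099365234375, -25.07577133178711), 27.867801666259766)
dock_round 1218 ((502.81610107421875, -26.337787628173828), (103.37287902832031, 102.91426849365234), 0.8921095132827759) ((502.5989685058594, -27.082395553588867), 53.83133316040039)
dock_square 1472 ((486.59527587890625, -260.9864196777344), (86.84736633300781, 85.45653533935547), 71.90145874023438) ((486.62750244140625, -260.95025634765625), 57.808555603027344)
```

View pics/top2.png

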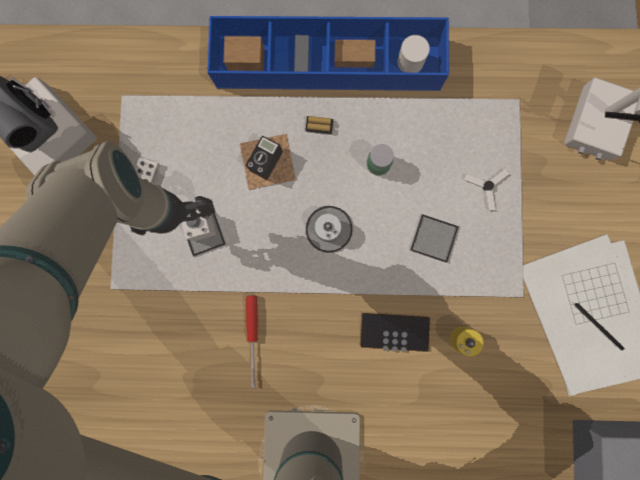

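The generator at (329,228) is centred in the round dock and the square dock at (435,238) is empty. The gripper is over the load module at (197,222).

{"method": "move_arm", "body": {"steps": [[0, 0, 0, 0, 0.001, -0.02, 0.085], [0, 0, 0, 0, 0, -0.03, 0.085], [0, 0, 0, 0, 0, -0.02, 0.085], [0, 0, 0, 0, 0, -0.01, 0.085], [0, 0, 0, 0, 0, -0.005, 0.085]]}}

```text
clock: 14.9
eef_pos: [503.3, 259.4, 25.1]
tool_rot: [3.141, 0.0, 0.322]
force: [-0.1, 0.2, 0.2]
width: 85.1
gripper_force: 0.0
```

{"method": "move_arm", "body": {"steps": [[0, 0, 0, 0, 0, 0, 0.085], [0, 0, 0, 0, 0, 0, 0.065], [0, 0, 0, 0, 0, 0, 0.053], [0, 0, 0, 0, 0, 0, 0.04], [0, 0, 0, 0, 0, 0, 0.04]]}}

```text
clock: 15.4
eef_pos: [504.0, 260.2, 26.5]
tool_rot: [-3.141, -0.002, 0.323]
force: [-0.7, 0.3, 6.0]
width: 53.2
gripper_force: 63.9
```

{"method": "move_arm", "body": {"steps": [[0, 0, 0, 0, 0, 0, 0.04], [0, 0, 0, 0, 0, 0, 0.04], [0, 0, 0, 0, 0, 0, 0.04], [0, 0, 0, 0, 0, 0.005, 0.04], [0, 0, 0, 0, 0, 0.01, 0.04]]}}

```text
clock: 15.9
eef_pos: [502.3, 259.7, 40.2]
tool_rot: [3.141, 0.002, 0.323]
force: [0.3, 0.5, -1.2]
width: 53.3
gripper_force: 63.4
```

{"method": "move_arm", "body": {"steps": [[0, 0, 0, 0, 0, 0.03, 0.04], [0, 0, 0, 0, 0, 0.04, 0.04], [0, 0, 0, 0, -0.01, 0.025, 0.04], [0, 0, 0, 0, -0.02, 0.01, 0.04], [0, 0, 0, 0, -0.03, 0, 0.04]]}}

```text
clock: 16.4
eef_pos: [504.1, 201.9, 147.9]
tool_rot: [-3.14, -0.005, 0.327]
force: [-0.0, -1.4, -2.6]
width: 53.3
gripper_force: 63.5
```

{"method": "move_arm", "body": {"steps": [[0, 0, -4, -0.0015, -0.038, 0, 0.04], [0, 0, -4, -0.0015, -0.04, 0, 0.04], [0, 0, -4, -0.0015, -0.04, 0, 0.04], [0, 0, -4, -0.0015, -0.04, 0, 0.04], [0, 0, -4, -0.0015, -0.04, 0, 0.04]]}}

```text
clock: 16.9
eef_pos: [495.3, 0.6, 145.9]
tool_rot: [-3.141, -0.0, -0.028]
force: [0.9, -0.5, -2.0]
width: 53.4
gripper_force: 63.5
```

{"method": "move_arm", "body": {"steps": [[0, 0, -4, -0.0015, -0.04, 0, 0.04], [0, 0, -4, -0.0015, -0.04, 0, 0.04], [0, 0, -4, -0.0015, -0.04, 0, 0.04], [0, 0, -4, -0.0015, -0.04, 0, 0.04], [0, 0, -0.6, -0.0015, -0.04, 0, 0.04]]}}

```text
clock: 17.4
eef_pos: [487.8, -199.3, 145.9]
tool_rot: [-3.141, -0.0, -0.317]
force: [1.1, 0.3, -2.6]
width: 53.2
gripper_force: 63.5
```

{"method": "move_arm", "body": {"steps": [[0, 0, 0, -0.0015, -0.034, 0, 0.04], [0, 0, 0, 0, -0.02, 0, 0.04], [0, 0, 0, 0, -0.008, -0.015, 0.04], [0, 0, 0, 0, 0, -0.02, 0.04], [0, 0, 0, 0, 0, 0, 0.04]]}}

```text
clock: 17.9
eef_pos: [484.6, -257.6, 107.6]
tool_rot: [-3.139, 0.006, -0.315]
force: [0.2, 0.7, -2.0]
width: 53.7
gripper_force: 63.5
```

{"method": "move_arm", "body": {"steps": [[0, 0, 0, 0, 0, -0.025, 0.04], [0, 0, 0, 0, 0, -0.025, 0.04], [0, 0, 0, 0, 0, -0.01, 0.04], [0, 0, 0, 0, 0, 0, 0.04], [0, 0, 0, 0, 0, 0, 0.04]]}}

```text
clock: 18.4
eef_pos: [487.1, -259.8, 51.0]
tool_rot: [-3.142, -0.001, -0.315]
force: [0.3, -0.4, -1.6]
width: 53.2
gripper_force: 63.6
```

{"method": "move_arm", "body": {"steps": [[0, 0, 0, 0, 0, -0.012, 0.04], [0, 0, 0, 0, 0, -0.006, 0.04], [0, 0, 0, 0, 0, -0.003, 0.04], [0, 0, 0, 0, 0, -0.002, 0.04], [0, 0, 0, 0, 0, 0, 0.04]]}}

```text
clock: 18.9
eef_pos: [486.5, -260.0, 27.1]
tool_rot: [-3.142, 0.0, -0.316]
force: [-0.7, -0.2, -2.0]
width: 53.2
gripper_force: 63.6
```

{"method": "move_arm", "body": {"steps": [[0, 0, 0, 0, -0.0005, -0.0015, 0.04], [0, 0, 0, 0, 0, -0.0005, 0.04], [0, 0, 0, 0, 0, 0, 0.05], [0, 0, 0, 0, 0, 0, 0.065], [0, 0, 0, 0, 0, 0, 0.085]]}}

```text
clock: 19.4
eef_pos: [487.0, -260.9, 25.7]
tool_rot: [3.141, -0.001, -0.316]
force: [-1.4, 0.5, -0.5]
width: 77.7
gripper_force: 0.0
```

{"method": "move_arm", "body": {"steps": [[0, 0, 0, 0, 0, 0, 0.085], [0, 0, 0, 0, 0, 0.01, 0.085], [0, 0, 0, 0, 0, 0.03, 0.085], [0, 0, 0, 0, 0, 0.045, 0.085], [0, 0, 0, 0, 0, 0.03, 0.085]]}}

```text
clock: 19.9
eef_pos: [487.2, -261.1, 143.2]
tool_rot: [3.141, -0.002, -0.316]
force: [0.9, -1.1, -0.0]
width: 85.1
gripper_force: 0.0
```

{"method": "move_arm", "body": {"steps": [[0, 0, -2, 0.01, 0.022, 0, 0.085], [0, 0, -2, 0.016, 0.036, 0, 0.085], [0, 0, -2, 0.018, 0.04, 0, 0.085], [0, 0, -2, 0.018, 0.04, 0, 0.085], [0, 0, -1.4, 0.018, 0.04, 0, 0.085]]}}

```text
clock: 20.4
eef_pos: [567.3, -80.9, 141.1]
tool_rot: [-3.141, -0.001, -0.481]
force: [-0.3, -0.3, 0.1]
width: 84.9
gripper_force: 0.0
```

{"method": "move_arm", "body": {"steps": [[0, 0, 0, 0.018, 0.04, 0, 0.085], [0, 0, 0, 0.018, 0.04, 0, 0.085], [0, 0, 0, 0.018, 0.04, 0, 0.085], [0, 0, 0, 0.018, 0.04, 0, 0.085], [0, 0, 0, 0.0165, 0.04, 0, 0.085]]}}

```text
clock: 20.9
eef_pos: [655.7, 119.3, 141.1]
tool_rot: [-3.141, -0.001, -0.479]
force: [0.7, -0.1, -0.7]
width: 84.8
gripper_force: 0.0
```

{"method": "move_arm", "body": {"steps": [[0, 0, 0, 0, 0, -0.025, 0.085], [0, 0, 0, 0, 0, 0, 0.085], [0, 0, 0, 0, 0, 0, 0.085]]}}

```text
clock: 21.2
eef_pos: [654.5, 115.9, 115.4]
tool_rot: [3.14, 0.001, -0.481]
force: [0.5, -1.2, -0.1]
width: 85.0
gripper_force: 0.0
```

```bash
python3 - <<'E'
from h import *
im,d=eyes.get_image('top'); cv2.imwrite('pics/top3.png',im)
P=cloud('top',d,np.ones_like(d,bool))
m=(np.hypot(P[:,0]-487,P[:,1]+261)<65)&(abs(P[:,2]-65)<6); print('load',cv2.minAreaRect(P[m][:,:2].astype(np.float32)))
r,t,c=T('top')
for n in ['dock_oblong']:
    for x in finder.cut_out('top',n)[:1]:
        v,u=np.nonzero(x['mask']); a=np.c_[(u-c['cx'])/c['fx'],(v-c['cy'])/c['fy'],np.ones(len(u))]@r.T
        q=(t+a*((12-t[2])/a[:,2])[:,None])[:,:2].astype(np.float32); print(n,len(q),cv2.minAreaRect(q))
    print([w('top',x['location']) for x in finder.pinpoint('top',n)])
E
```

```text
load ((485.7660217285156, -257.900390625), (53.960018157958984, 54.09494400024414), 71.93185424804688)
dock_oblong 1699 ((500.97222900390625, 260.4953918457031), (109.81997680664062, 81.36874389648438), 21.566932678222656)
[array([496.95445063, 261.23604583,   9.35129113]), array([ 490.73682904, -262.06462586,   36.4037991 ])]
```

View pics/top3.png

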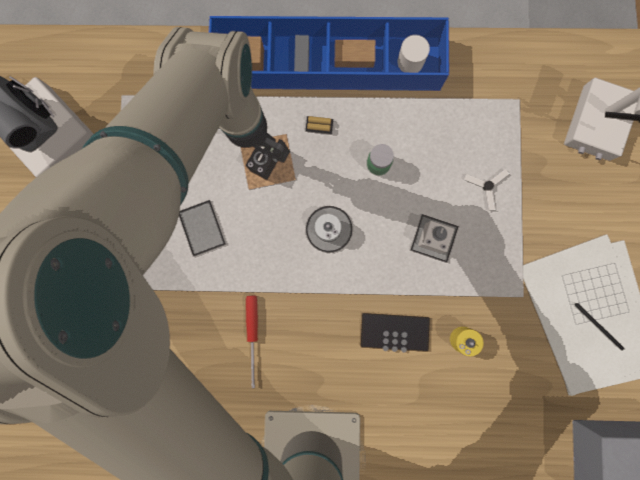

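The load module at (436,238) is square in its dock and the oblong dock at (202,228) is empty. The gripper is over the meter at (263,158).

{"method": "move_arm", "body": {"steps": [[0, 0, 0, 0, 0, -0.025, 0.085], [0, 0, 0, 0, 0, -0.03, 0.085], [0, 0, 0, 0, 0, -0.02, 0.085], [0, 0, 0, 0, 0, -0.01, 0.085], [0, 0, 0, 0, 0, -0.0045, 0.085]]}}

```text
clock: 21.85
eef_pos: [655.2, 116.6, 25.7]
tool_rot: [3.141, 0.0, -0.481]
force: [-0.2, -0.2, -0.2]
width: 84.8
gripper_force: 0.0
```

{"method": "move_arm", "body": {"steps": [[0, 0, 0, 0, 0, 0, 0.085], [0, 0, 0, 0, 0, 0, 0.06], [0, 0, 0, 0, 0, 0, 0.045], [0, 0, 0, 0, 0, 0, 0.03], [0, 0, 0, 0, 0, 0, 0.03]]}}

```text
clock: 22.35
eef_pos: [655.9, 117.5, 27.0]
tool_rot: [-3.141, -0.002, -0.48]
force: [-0.9, -0.4, 6.2]
width: 45.0
gripper_force: 62.5
```

{"method": "move_arm", "body": {"steps": [[0, 0, 0, 0, 0, 0, 0.03], [0, 0, 0, 0, 0, 0, 0.03], [0, 0, 0, 0, 0, 0, 0.03], [0, 0, 0, 0, 0, 0.005, 0.03], [0, 0, 0, 0, 0, 0.01, 0.03]]}}

```text
clock: 22.85
eef_pos: [653.8, 117.5, 40.1]
tool_rot: [3.14, 0.002, -0.48]
force: [-0.4, 0.0, -1.7]
width: 45.3
gripper_force: 61.8
```

{"method": "move_arm", "body": {"steps": [[0, 0, 0, 0, 0, 0.03, 0.03], [0, 0, 0, 0, 0, 0.035, 0.03], [0, 0, 3, -0.01, 0.01, 0.03, 0.03], [0, 0, 5, -0.02, 0.018, 0, 0.03], [0, 0, 6, -0.025, 0.023, 0, 0.03]]}}

```text
clock: 23.35
eef_pos: [601.1, 167.6, 137.6]
tool_rot: [-3.141, -0.004, -0.234]
force: [-0.9, 0.2, -2.7]
width: 45.7
gripper_force: 61.9
```

{"method": "move_arm", "body": {"steps": [[0, 0, 7, -0.025, 0.023, 0, 0.03], [0, 0, 7, -0.025, 0.023, 0, 0.03], [0, 0, 7, -0.025, 0.023, 0, 0.03], [0, 0, 7, -0.015, 0.013, 0, 0.03], [0, 0, 7, -0.01, 0.0095, 0, 0.03]]}}

```text
clock: 23.85
eef_pos: [498.1, 261.5, 136.2]
tool_rot: [-3.141, 0.001, 0.383]
force: [0.8, 0.1, -2.3]
width: 45.2
gripper_force: 61.8
```

{"method": "move_arm", "body": {"steps": [[0, 0, 0, 0, 0, -0.02, 0.03], [0, 0, 0, 0, 0, -0.03, 0.03], [0, 0, 0, 0, 0, -0.025, 0.03], [0, 0, 0, 0, 0, -0.01, 0.03], [0, 0, 0, 0, 0, 0, 0.03]]}}

```text
clock: 24.35
eef_pos: [499.3, 259.4, 49.9]
tool_rot: [3.141, 0.003, 0.375]
force: [-0.1, 0.7, -1.6]
width: 45.6
gripper_force: 61.8
```

{"method": "move_arm", "body": {"steps": [[0, 0, 0, 0, 0, 0, 0.03], [0, 0, 0, 0, 0, -0.012, 0.03], [0, 0, 0, 0, 0, -0.006, 0.03], [0, 0, 0, 0, 0, -0.003, 0.03], [0, 0, 0, 0, 0, 0, 0.03]]}}

```text
clock: 24.85
eef_pos: [499.8, 259.8, 29.4]
tool_rot: [3.142, 0.001, 0.376]
force: [0.7, 0.4, -2.1]
width: 45.3
gripper_force: 61.8
```

{"method": "move_arm", "body": {"steps": [[0, 0, 0, 0, 0, -0.0015, 0.03], [0, 0, 0, 0, 0, -0.001, 0.03], [0, 0, 0, 0, 0, -0.001, 0.03], [0, 0, 0, 0, 0, 0, 0.03]]}}

```text
clock: 25.25
eef_pos: [500.3, 260.1, 26.9]
tool_rot: [-3.141, -0.0, 0.376]
force: [-1.7, -0.3, 3.1]
width: 45.4
gripper_force: 62.3
```

{"method": "move_arm", "body": {"steps": [[0, 0, 0, 0, 0, 0, 0.045], [0, 0, 0, 0, 0, 0, 0.06], [0, 0, 0, 0, 0, 0, 0.085], [0, 0, 0, 0, 0, 0, 0.085], [0, 0, 0, 0, 0, 0, 0.085]]}}

```text
clock: 25.75
eef_pos: [500.2, 260.0, 26.2]
tool_rot: [3.142, -0.0, 0.376]
force: [-0.5, 0.4, -0.4]
width: 85.0
gripper_force: 0.0
```

{"method": "move_arm", "body": {"steps": [[0, 0, 0, 0, 0, 0.01, 0.085], [0, 0, 0, 0, 0, 0.03, 0.085], [0, 0, 0, 0, 0, 0.045, 0.085], [0, 0, 0, 0, 0, 0.045, 0.085], [0, 0, 0, 0, 0, 0.02, 0.085]]}}

```text
clock: 26.25
eef_pos: [502.1, 260.8, 181.1]
tool_rot: [-3.141, -0.007, 0.375]
force: [-0.0, 0.8, 0.1]
width: 85.1
gripper_force: 0.0
```

{"method": "move_arm", "body": {"steps": [[0, 0, 0, 0.02, -0.02, 0, 0.085], [0, 0, 0, 0.04, -0.03, 0, 0.085], [0, 0, 0, 0.04, -0.03, 0, 0.085], [0, 0, 0, 0.04, -0.03, 0, 0.085], [0, 0, 0, 0.02, -0.02, 0, 0.085]]}}

```text
clock: 26.75
eef_pos: [663.5, 125.8, 177.2]
tool_rot: [3.139, -0.002, 0.372]
force: [0.2, 0.4, 0.2]
width: 85.1
gripper_force: 0.0
```

```bash
python3 - <<'E'
from h import *
im,d=eyes.get_image('top'); cv2.imwrite('pics/top4.png',im)
P=cloud('top',d,np.ones_like(d,bool))
for n,c in [('meter',(500,260)),('gen',(503,-27)),('load',(487,-261)),('jar',(653,-136))]:
    m=(np.hypot(P[:,0]-c[0],P[:,1]-c[1])<60)&(abs(P[:,2]-(81 if n=='jar' else 65))<6); q=P[m]
    print(n,np.median(q[:,2]),cv2.minAreaRect(q[:,:2].astype(np.float32)))
E
```

```text
meter 65.14226350010426 ((485.2742614746094, 235.32015991210938), (19.295082092285156, 43.440147399902344), 82.00273895263672)
gen 65.4805354888731 ((502.0713806152344, -25.057315826416016), (54.305274963378906, 54.14878845214844), 34.05018615722656)
load 65.38737906410182 ((486.0563659667969, -258.09344482421875), (54.229827880859375, 54.40504837036133), 71.67130279541016)
jar 81.28725064360776 ((653.6663818359375, -135.99923706054688), (48.6768798828125, 46.2252311706543), 0.575202226638794)
```

View pics/top4.png

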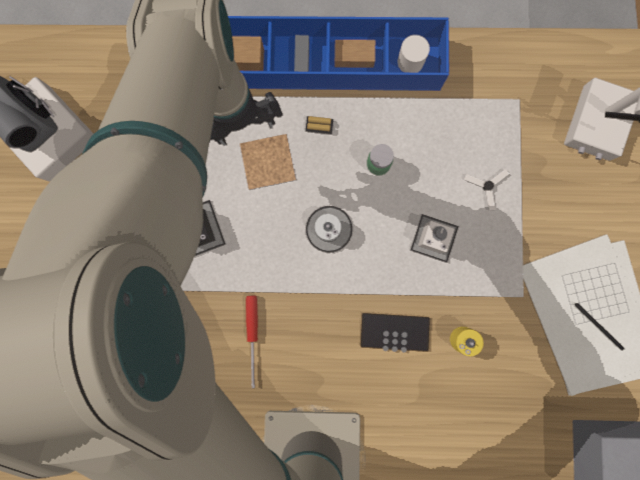

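The arm hides the oblong dock at (200,228). The other modules sit well in theirs. I'll swing the arm right to check the meter.

{"method": "move_arm", "body": {"steps": [[0, 0, 0, -0.005, -0.04, 0, 0.085], [0, 0, 0, -0.005, -0.045, 0, 0.085], [0, 0, 0, -0.005, -0.045, 0, 0.085], [0, 0, 0, -0.005, -0.045, 0, 0.085], [0, 0, 0, -0.005, -0.045, 0, 0.085]]}}

```text
clock: 27.3
eef_pos: [634.5, -91.4, 177.1]
tool_rot: [3.141, -0.0, 0.376]
force: [0.4, 0.5, -0.6]
width: 84.9
gripper_force: 0.0
```

{"method": "move_arm", "body": {"steps": [[0, 0, 0, -0.005, -0.04, 0, 0.085], [0, 0, 0, 0, -0.02, 0, 0.085], [0, 0, 0, 0, 0, 0, 0.085], [0, 0, 0, 0, 0, 0, 0.085]]}}

```text
clock: 27.7
eef_pos: [630.1, -149.3, 176.7]
tool_rot: [-3.141, -0.001, 0.375]
force: [0.8, 0.4, -0.2]
width: 85.0
gripper_force: 0.0
```

```bash
python3 - <<'E'
from h import *
im,d=eyes.get_image('top'); cv2.imwrite('pics/top5.png',cv2.resize(im[160:280,140:300],None,fx=4,fy=4))
P=cloud('top',d,np.ones_like(d,bool))
q=P[(np.hypot(P[:,0]-500,P[:,1]-260)<60)&(abs(P[:,2]-65)<6)]
print(np.median(q[:,2]),cv2.minAreaRect(q[:,:2].astype(np.float32)),telemetry.read_state()['eef_pos'])
E
```

```text
65.82098216361737 ((500.70147705078125, 261.5885009765625), (77.1681900024414, 46.64989471435547), 21.642154693603516) [ 630.30121832 -147.95456007  176.57335132]
```

View pics/top5.png

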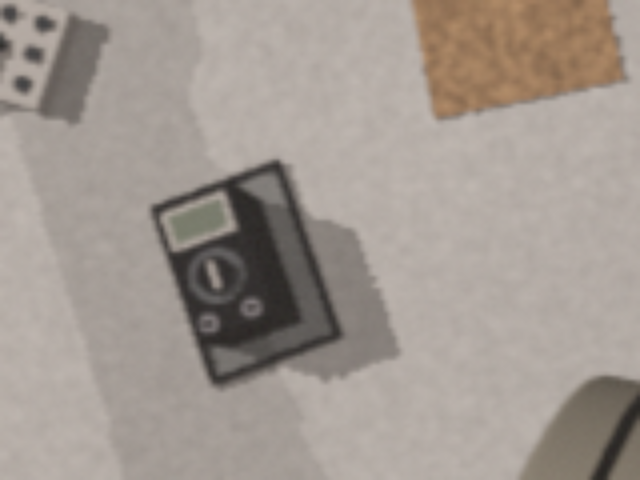

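The meter at about (230,265) in the crop is centred in the oblong dock to within about 2 mm and parallel to the rim. The lean to the left is only parallax. The arm is clear, so I'm handing in.

```bash
python3 -c "
from h import *
print(ctrl.finish_job())"
```

```text
the job is handed in; nothing more can be done
None
```

I handed the job in at about 28 s with all three modules in their own docks, each within about 3 mm of centre by the top camera, the meter and load module parallel to the rims, and the jar where it was; the meter was the one parked on the cork mat, and the hand-in call returned no verdict.

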